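Drag back the sliding lid and fetch the gauge block

TASK

Press a fingertip gently on top of the flat, handle-less aluminium lid of the grey sloped case and drag it back by friction, all the way to its stop at the case's front; the thin lid and the case dent if pressed with more than about 30 N. Then take the drilled aluminium block out of the well that this uncovers and set it down flat in the middle of the square steel plate, without dropping it. Leave the lid fully open and the other things on the bench undisturbed.

Things in the scene. Friction and masses are not known exactly. Their poses are not given: they have to be found in the camera images.
- case: grey metal case, fixed, 206 x 164 mm, about 55 mm high at the back, 38 at the front; origin under its centre at bench level; x points from its low front to its high back end, z up. Its top deck falls 5 degrees to the front; screws set the deck 0 to 6 mm higher from case to case, which no reading tells. Along both long sides a lip (inner edges y = +-68 mm) covers the lid's edges, 4 mm above the lid
- well (a point): centre of the floor of the case's well, in its rear half under the closed lid, 6 mm above the bench; axes as the case's. The open well measures 82 mm along x and 144 mm along y
- lid (a joint): travel of the flat aluminium lid (92 x 142 mm) towards the case's front, 0 closed, 0.086 m at its front stop; along the slope, 5 degrees down. Centre of its TOP in the case's frame: x = 46 mm less the travel, y = 0, z = 44 (+0 to 6, unknown) mm closed, 7.5 mm lower open. Slide drag about 6 N, stays where left; rigid; pressed under about 10 N the finger slips. No edge to hook when closed
- block_center (a point): centre (half-way up) of the loose drilled aluminium block, 60 x 40 mm and 25 mm high, 0.1 to 0.25 kg, standing on the well's floor, hidden under the closed lid; the point's y axis is along the block's 60 mm length, x along its 40 mm width, z up. In the well its length points roughly along the case's x axis.
- plate_top (a point): centre of the top face of the square steel inspection plate, 130 x 130 mm, fixed, its top 14 mm above the bench
- screwdriver: bystander: screwdriver with a blue handle, 156 mm long, 20 mm high, lying between case and plate; origin under its centre
- solder_spool: bystander: solder spool, 60 mm across, 48 mm high; origin under its centre
- multimeter: bystander: grey hand-held multimeter, 182 x 88 mm, 56 mm high; origin under its centre
- probe_tin: bystander: round tin, 60 mm across, 22 mm high; origin under its centre
- parts_bin_a: bystander: small black open bin of parts, 115 x 79 mm, 53 mm high; origin under its centre
- parts_bin_b: bystander: a second such bin beside it; origin under its centre
- tape_white: bystander: roll of white tape, 96 mm across, 25 mm high; origin under its centre

How it is judged:
By the outcome, as a careful person would: the job done as asked, in the order asked, and still so for the second after the job is handed in, with the robot touching nothing.
It also fails if it takes over 72 s, if anything falls off the work surface, if the arm or the gripper's body presses on something with over 40 N, if the wrist force passes 120 N, or if a joint passes its speed limit or range.

ROBOT

A 7-joint arm with a two-finger parallel gripper is mounted at the origin on a cart in front of the work surface, level with it; the furniture and walls round the work are solid. World frame = base frame: x ahead of the robot, y to its left, z up, the work surface at z = 0. Lengths are in m, angles in rad, forces in N, time in s.
With the tool pointing down it reaches from about 0.425 to 1.025 m from the base axis. Payload 9.4 kg.
Tool frame: the origin (TCP) lies at the very end of the fingers, on their centre line; the grasp point (between the pads) lies 19 mm behind it; z points along the fingers, y is the line along which they close (so a half turn about z gives the same grasp; the last joint's range is limited). The gripper opens to 93 mm and grips with 3 to 60 N. Pads are 15 mm wide; open, the fingers measure 128 mm over their backs; the gripper's body (75 mm by 188 mm) begins 65 mm behind the grasp point.
Start: joints at [-1.419, 0.599, -0.003, 1.599, 0.002, 0.943, -0.08], TCP at [0.164, 0.706, 0.219] pointing down, gripper open.
Joint ranges: [-2.57, 2.57], [-0.35, 1.97], [-1.29, 1.29], [0.11, 2.56], [-1.05, 4.19], [0.11, 1.86], [-2.63, 2.63]. Speed limits (rad/s): [2.22, 2.22, 3.01, 3.01, 3.14, 3.14, 3.14].

INTERFACE

Orientations are given as a rotation vector (axis times angle).
In Python, from workcell import r, imaging gives the robot as it stands.
- The arm moves only by the tool drive_tool, never from a script. Its argument "increments" is a list that holds one entry, the list of rows, each a list of 6 numbers: the shift along the tool's x, y, z each as a share of 50 cm, from -1 to 1, then the turn, a rotation vector about the tool's x, y, z each as a share of 180 degrees, from -1 to 1. In form: [[[tx, ty, tz, ax, ay, az], ...]]. A call has 1 to 8 rows; each row shifts and turns the commanded pose from where the row before left it, along the tool's axes as they then stand; what a row does not reach is not made up. A row lasts 1/8 s, in which the tool goes at most 62.5 mm and 10.7 degrees, less where a joint would pass 70% of its speed; a pose out of reach is approached as far as the arm can. A call with a number of a shift or a turn outside -1 to 1 is refused whole. A call with a gripper value outside its range is refused whole. "grip" is the opening, from 0 (shut) to 1 (fully open), set as the call begins (left out, the last holds). The fingers move at their own pace and stop on an object; "newtons" is the grip in N (left out, the last holds). Time passes only in rows, so rows that do not move let the fingers close. It gives the time, the measured TCP pose, the force, the opening and the grip force at its end, in the units of the state.
- r.get_state(): the state, without advancing time (a new reading comes with each control period).
- imaging.grab_frame(name): name is "scene" or "top" or "wrist"; returns a dict with "color" (420x560x3 uint8, red, green, blue), "fov_y" (degrees; the focal length in pixels is half the picture's height over the tangent of half this angle, whatever the lens; pixels are square), "cx", "cy" (the principal point, pixels), "k1" (the pictures are not rectified: a ray, as slopes to the right and down, at radius r is drawn at 1 + k1 r^2 times it, then the intrinsics apply), "cam_to_world" (4x4, takes a point from camera to world coordinates); the wrist camera has in their place "mount" (4x4, takes a point from camera to tool coordinates, whose origin is the TCP and whose axes are the flange's). Camera axes: x right, y down, z forward; pixel columns grow to the right and rows downward; lengths in m; the calibration is good to about 2 mm. A picture is of the moment at which its call begins: read the wrist's pose just before it. There is no depth.
- r.close_job(): hands the job in; it is judged then, once.
The state is a dict: "clock": time; "joints": joint angles; "dq": joint speeds; "joint_torque": joint torques, N m; "tool_pos": TCP position; "eef_rot": TCP orientation; "ft_force": force on the tool from outside, world axes, zero at the start; "ft_torque": the same for the moment, N m; "opening": opening from 0.0 (shut) to 1.0 (fully open); "finger_force": force on a finger pad.
Only numpy, scipy, OpenCV 4.12 (cv2) and the standard library are available. Lean on these libraries where they do the work, as an engineer would, in place of code of your own. Each camera call takes 0.05 s, during which the arm holds its last target. There are 200 camera calls.

## Working session

There is one attempt and no reset: what is moved stays moved. The work goes in short steps, Python scripts to look and compute and a tool call to move; the robot and the scene stay as the last step left them, time stands still between calls to the robot, and variables do not carry over. Pictures are saved under pics/ and viewed, at most 10 in all, crops included, and the job is handed in when it is done.

Besides the shell and the picture viewer there is one more tool, called after ">>>" as name([rows], argument=value, ...), one row to a line, values as JSON. drive_tool: Moves the arm, as the interface text tells. Shift numbers are shares of 50 cm and turn numbers shares of 180 degrees, none past 1 either way. Its arguments: {"type":"object","properties":{"increments":{"type":"array","items":{"type":"array","items":{"type":"array","items":{"type":"number"}}}},"grip":{"type":"number"},"newtons":{"type":"number"}},"required":["increments"]}

```bash
mkdir -p pics; ls; python3 - <<'E'
from workcell import r, imaging
import cv2,pickle
s=r.get_state();print(s)
for n in("scene","top"):
    f=imaging.grab_frame(n);pickle.dump(f,open(f"pics/{n}.pkl","wb"))
    cv2.imwrite(f"pics/{n}.png",f["color"][:,:,::-1])
    print({k:v for k,v in f.items() if k!="color"})
E
```

```text
pics
{'clock': 0.0, 'joints': array([-1.41870312,  0.60011064, -0.00252906,  1.60011719,  0.00181225,
        0.94291392, -0.07978172]), 'dq': array([ 0.0001276 , -0.00130792, -0.00056855,  0.00155431,  0.00172829,
        0.00091103,  0.00032178]), 'joint_torque': array([-7.17702696e-04, -7.65049338e+01,  1.49671141e+00, -2.52355063e+01,
       -5.23706304e-02,  1.67512929e-02,  1.66954483e-04]), 'tool_pos': array([0.16435095, 0.70562556, 0.21777518]), 'eef_rot': array([-3.58489398e-01, -3.12105404e+00,  2.43033266e-03]), 'ft_force': array([-0.23931075, -0.36864992,  0.64674367]), 'ft_torque': array([-0.04973366,  0.00173598, -0.02939473]), 'finger_force': 0.0, 'opening': 1.000916481734394}
{'fov_y': 48.41292526869652, 'cx': 281.0150943042841, 'cy': 213.74296693054544, 'k1': -0.13101923419124792, 'cam_to_world': array([[ 0.68686191, -0.54246575,  0.48368546, -0.19023988],
       [-0.72674102, -0.50506965,  0.46556647, -0.61372924],
       [-0.00825902, -0.67129394, -0.74114522,  1.10761614],
       [ 0.        ,  0.        ,  0.        ,  1.        ]])}
{'fov_y': 49.24535482379308, 'cx': 280.4036555376471, 'cy': 203.11081730954004, 'k1': -0.11928266320803237, 'cam_to_world': array([[ 1.27805116e-03, -9.90435361e-01,  1.37971600e-01,
         2.72975820e-01],
       [-9.99995760e-01, -1.62685913e-03, -2.41537435e-03,
         4.95517808e-02],
       [ 2.61673252e-03, -1.37967928e-01, -9.90433240e-01,
         1.75837620e+00],
       [ 0.00000000e+00,  0.00000000e+00,  0.00000000e+00,
         1.00000000e+00]])}
```

View pics/scene.png

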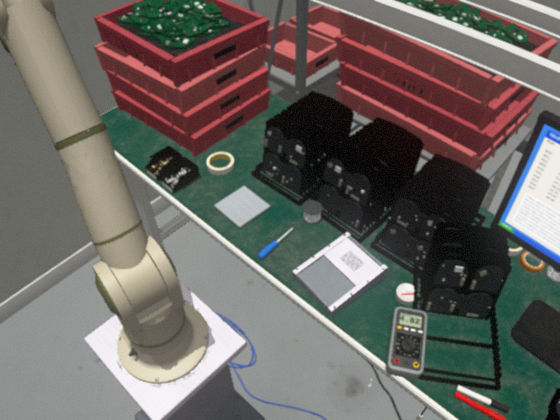

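View pics/top.png

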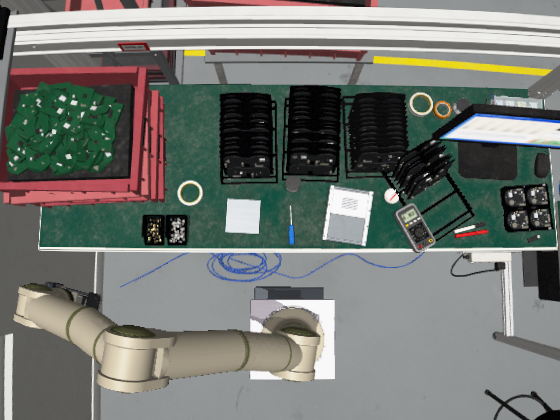

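The scene view shows the case around (340,270), the plate at (243,205), and the screwdriver at (275,243). In the top view the case is at (348,215) and the plate at (243,216). I'll enlarge both.

```bash
python3 - <<'E'
import cv2,numpy as np
a=cv2.imread("pics/scene.png")[175:325,200:400];b=cv2.imread("pics/top.png")[180:255,215:385]
a=cv2.resize(a,None,fx=4,fy=4,interpolation=cv2.INTER_CUBIC)
b=cv2.resize(b,(800,353),interpolation=cv2.INTER_CUBIC)
cv2.imwrite("pics/c1.png",a);cv2.imwrite("pics/c2.png",b)
E
```

```text
(no output)
```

View pics/c1.png

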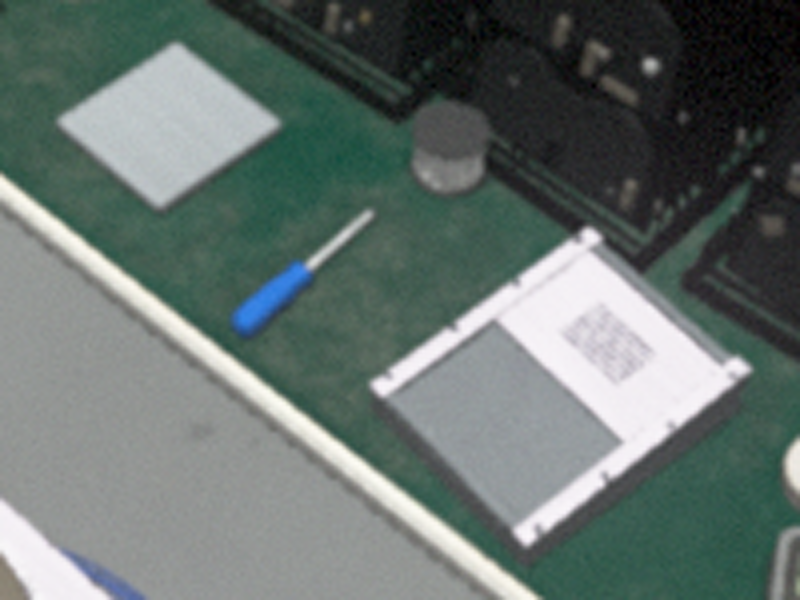

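View pics/c2.png

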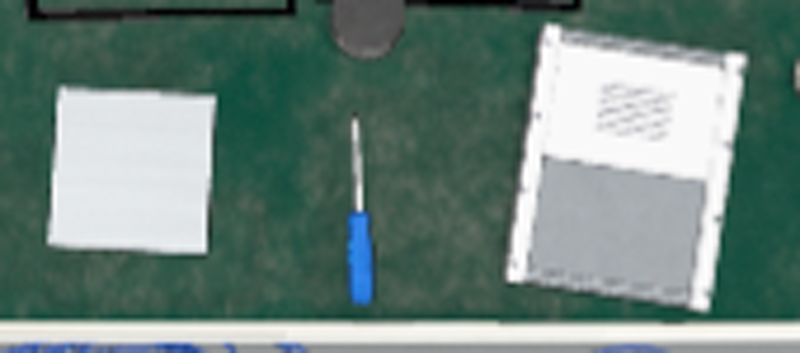

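The crops show a white printed lid in the rear half, farthest from the robot, and the recessed front deck nearer. The plate corners and case corners are clear in both, so I can triangulate them.

```bash
cat > h.py <<'E'
import numpy as np,cv2,pickle
def ray(f,uv,T=None):
    T=f["cam_to_world"] if T is None else T
    F=f["color"].shape[0]/2/np.tan(np.radians(f["fov_y"]/2))
    K=np.array([[F,0,f["cx"]],[0,F,f["cy"]],[0,0,1]])
    p=cv2.undistortPoints(np.array(uv,float).reshape(-1,1,2),K,np.array([f["k1"],0,0,0,0]))[:,0]
    return T[:3,3],np.c_[p,np.ones(len(p))]@T[:3,:3].T
def atz(f,uv,z,T=None):
    o,d=ray(f,uv,T); return o+d*((z-o[2])/d[:,2])[:,None]
def tri(o1,d1,o2,d2):
    out=[]
    for a,b in zip(d1,d2):
        t=np.linalg.lstsq(np.c_[a,-b],o2-o1,rcond=None)[0]
        p,q=o1+a*t[0],o2+b*t[1]; out.append(np.r_[(p+q)/2,np.linalg.norm(p-q)])
    return np.array(out)
def load(n): return pickle.load(open(f"pics/{n}.pkl","rb"))
def proj(f,P,T):
    F=f["color"].shape[0]/2/np.tan(np.radians(f["fov_y"]/2))
    K=np.array([[F,0,f["cx"]],[0,F,f["cy"]],[0,0,1]]);W=np.linalg.inv(T)
    return cv2.projectPoints(np.array(P,float).reshape(-1,1,3),cv2.Rodrigues(W[:3,:3])[0],W[:3,3],K,np.array([f["k1"],0,0,0,0]))[0][:,0]
E
python3 - <<'E'
from h import *
np.set_printoptions(precision=4,suppress=True)
s,t=load("scene"),load("top")
def T(c): return np.array(c)/4.706+[215,180]-.4
def S(c): return np.array(c)/4+[200,175]-.4
tc=T([(545,25),(747,55),(708,310),(508,282)]);sc=S([(588,230),(750,370),(525,545),(372,385)])
tp=T([(60,88),(216,96),(206,253),(48,245)]);sp=S([(178,42),(282,122),(162,208),(57,120)])
for a,b in((tc,sc),(tp,sp)):
    X=tri(*ray(t,a),*ray(s,b));print(X,X.mean(0))
    print([np.linalg.norm(X[i,:2]-X[i-1,:2]) for i in range(4)])
for f,a in((t,tp),(s,sp)): X=atz(f,a,.014);print(X,X.mean(0))
for f,a in((t,tc),(s,sc)):
    X=np.array([atz(f,[p],z)[0] for p,z in zip(a,(.058,.058,.041,.041))]);print(X,X.mean(0))
print(atz(t,T([(355,115),(360,300),(368,60)]),.02))
E
```

```text
[[ 0.5795 -0.1429  0.051   0.0034]
 [ 0.5549 -0.3054  0.0533  0.004 ]
 [ 0.3508 -0.2726  0.035   0.004 ]
 [ 0.3745 -0.1129  0.0375  0.0009]] [ 0.4649 -0.2084  0.0442  0.0031]
[np.float64(0.2072317966257134), np.float64(0.164397993173066), np.float64(0.2067158705677599), np.float64(0.16142593467654495)]
[[0.533  0.2504 0.0162 0.0027]
 [0.5266 0.1226 0.0159 0.0026]
 [0.3992 0.1294 0.0131 0.0007]
 [0.4047 0.2578 0.0153 0.0019]] [0.4659 0.19   0.0151 0.002 ]
[np.float64(0.12851084422974834), np.float64(0.12788688675824386), np.float64(0.1275907350289582), np.float64(0.12860127441025562)]
[[0.5344 0.2498 0.014 ]
 [0.5279 0.1219 0.014 ]
 [0.3994 0.1291 0.014 ]
 [0.4056 0.2574 0.014 ]] [0.4668 0.1896 0.014 ]
[[0.5333 0.2528 0.014 ]
 [0.5268 0.1247 0.014 ]
 [0.3984 0.1289 0.014 ]
 [0.4046 0.2594 0.014 ]] [0.4658 0.1915 0.014 ]
[[ 0.5795 -0.1433  0.058 ]
 [ 0.5556 -0.306   0.058 ]
 [ 0.352  -0.2728  0.041 ]
 [ 0.3746 -0.1129  0.041 ]] [ 0.4654 -0.2087  0.0495]
[[ 0.573  -0.145   0.058 ]
 [ 0.5499 -0.3055  0.058 ]
 [ 0.3462 -0.2733  0.041 ]
 [ 0.3722 -0.1143  0.041 ]] [ 0.4603 -0.2095  0.0495]
[[ 0.5116  0.0084  0.02  ]
 [ 0.3613  0.0046  0.02  ]
 [ 0.557  -0.0023  0.02  ]]
```

```bash
cat > g.py <<'E'
# shift/turn from the present pose to a target: python3 g.py x y z yaw_deg(of tool y line, world)
import sys
from h import *
from workcell import r
from scipy.spatial.transform import Rotation as R
np.set_printoptions(precision=4,suppress=True)
s=r.get_state();p=np.array(s["tool_pos"]);A=R.from_rotvec(s["eef_rot"])
print("t",round(s["clock"],2),"pos",p,"F",s["ft_force"],"open",s["opening"],"R\n",A.as_matrix())
a=[float(v) for v in sys.argv[1:]]
if a:
    sh=A.inv().apply(np.array(a[:3])-p)/.5;print("total shift shares",sh)
    if len(a)>3:
        c=np.radians(a[3]);y=np.array([-np.sin(c),np.cos(c),0])
        if y@A.as_matrix()[:,1]<0:y=-y
        z=np.array([0,0,-1.]);B=R.from_matrix(np.c_[np.cross(y,z),y,z])
        print("turn shares",(A.inv()*B).as_rotvec()/np.pi)
E
python3 g.py .42 .30 .20 -8.65
```

```text
t 0.1 pos [0.1643 0.7057 0.2178] F [-0.4898 -0.0571  0.2536] open 1.003625256570079 R
 [[-0.974   0.2267 -0.0002]
 [ 0.2267  0.974  -0.0013]
 [-0.0001 -0.0014 -1.    ]]
total shift shares [-0.682  -0.6743  0.0367]
turn shares [-0.0004  0.     -0.0247]
```

>>> drive_tool([
  [[-0.085,-0.084,0.0046,0,0,-0.0031],[-0.085,-0.084,0.0046,0,0,-0.0031],[-0.085,-0.084,0.0046,0,0,-0.0031],[-0.085,-0.084,0.0046,0,0,-0.0031],[-0.085,-0.084,0.0046,0,0,-0.0031],[-0.085,-0.084,0.0046,0,0,-0.0031],[-0.085,-0.084,0.0046,0,0,-0.0031],[-0.085,-0.084,0.0046,0,0,-0.0031]],
], grip=0)

```text
clock: 1.1
tool_pos: [0.4338, 0.3091, 0.2001]
eef_rot: [0.236, 3.133, -0.0]
ft_force: [1.6, 0.3, -0.3]
opening: 0.189
finger_force: 0.0
```

```bash
python3 g.py .511 -.2155 .16 -8.65
```

```text
t 1.1 pos [0.4338 0.3091 0.2001] F [ 1.5834  0.3426 -0.3459] open 0.1894430666884974 R
 [[-0.9887  0.1497  0.    ]
 [ 0.1497  0.9887 -0.0001]
 [-0.     -0.0001 -1.    ]]
total shift shares [-0.3098 -1.0142  0.0803]
turn shares [-0.      0.      0.0002]
```

>>> drive_tool([
  [[-0.032,-0.11,0.005,0,0,0],[-0.032,-0.11,0.005,0,0,0],[-0.032,-0.11,0.005,0,0,0],[-0.032,-0.11,0.005,0,0,0],[-0.032,-0.11,0.005,0,0,0],[-0.032,-0.11,0.005,0,0,0],[-0.032,-0.11,0.005,0,0,0],[-0.032,-0.11,0.005,0,0,0]],
])

```text
clock: 2.1
tool_pos: [0.4934, -0.1453, 0.1801]
eef_rot: [0.237, 3.133, 0.0]
ft_force: [1.1, 0.4, -0.7]
opening: 0.005
finger_force: 0.0
```

>>> drive_tool([
  [[-0.03,-0.07,0.02,0,0,0],[-0.03,-0.05,0.02,0,0,0],[0,0,0,0,0,0],[0,0,0,0,0,0]],
])

```text
clock: 2.6
tool_pos: [0.5136, -0.2065, 0.1601]
eef_rot: [-0.236, -3.132, -0.001]
ft_force: [-0.3, -0.5, -0.1]
opening: 0.001
finger_force: 0.0
```

```bash
python3 g.py .511 -.2155 .06 -8.65; python3 - <<'E'
from h import *
from workcell import r,imaging
from scipy.spatial.transform import Rotation as R
f=imaging.grab_frame("wrist");print(f["mount"])
cv2.imwrite("pics/w1.png",f["color"][:,:,::-1])
E
```

```text
t 2.6 pos [ 0.5136 -0.2065  0.1601] F [-0.2597 -0.471  -0.0801] open 0.0013863431014451753 R
 [[-0.9887  0.1499 -0.0008]
 [ 0.1499  0.9887  0.0007]
 [ 0.0009  0.0005 -1.    ]]
total shift shares [ 0.0022 -0.0188  0.2001]
turn shares [ 0.0002 -0.0003  0.0001]
[[ 2.60908478e-04 -9.69539112e-01 -2.44936406e-01  6.74742118e-02]
 [ 9.99999329e-01  5.29504763e-04 -1.03074622e-03 -9.65157055e-04]
 [ 1.12904377e-03 -2.44935973e-01  9.69538599e-01 -1.65554325e-01]
 [ 0.00000000e+00  0.00000000e+00  0.00000000e+00  1.00000000e+00]]
```

View pics/w1.png

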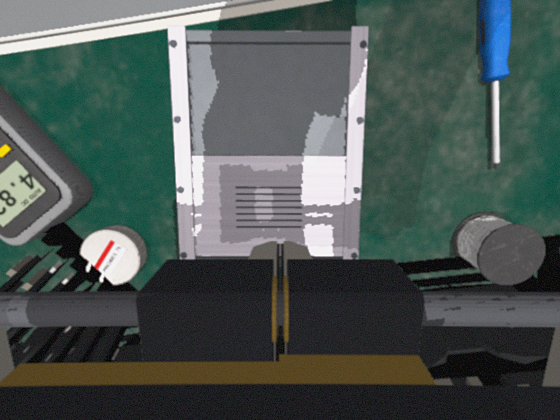

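The wrist view shows the case aligned with the tool. Its lateral centre is about column 270 against the fingers at 280, consistent with the computed 9 mm offset. I'll descend to just above the lid, then feel for contact.

>>> drive_tool([
  [[0,-0.019,0.05,0,0,0],[0,0,0.07,0,0,0],[0,0,0.05,0,0,0],[0,0,0.03,0,0,0],[0,0,0.004,0,0,0],[0,0,0,0,0,0]],
])

```text
clock: 3.4
tool_pos: [0.513, -0.2165, 0.0589]
eef_rot: [0.236, 3.132, -0.0]
ft_force: [-0.4, -0.4, -0.4]
opening: 0.009
finger_force: 0.0
```

>>> drive_tool([
  [[0,0,0.002,0,0,0],[0,0,0.002,0,0,0],[0,0,0.002,0,0,0],[0,0,0,0,0,0]],
])

```text
clock: 3.9
tool_pos: [0.5126, -0.2167, 0.0553]
eef_rot: [0.237, 3.133, 0.0]
ft_force: [-0.9, -0.9, -0.2]
opening: 0.006
finger_force: 0.0
```

>>> drive_tool([
  [[0,0,0.002,0,0,0],[0,0,0.002,0,0,0],[0,0,0,0,0,0]],
])

```text
clock: 4.28
tool_pos: [0.5125, -0.2167, 0.0531]
eef_rot: [-0.237, -3.132, -0.0]
ft_force: [0.4, -0.4, 0.2]
opening: 0.006
finger_force: 0.0
```

>>> drive_tool([
  [[0,0,0.002,0,0,0],[0,0,0.002,0,0,0],[0,0,0,0,0,0]],
])

```text
clock: 4.65
tool_pos: [0.5125, -0.2167, 0.0512]
eef_rot: [-0.237, -3.133, -0.0]
ft_force: [0.4, 0.8, -0.3]
opening: 0.007
finger_force: 0.0
```

>>> drive_tool([
  [[0,0,0.002,0,0,0],[0,0,0,0,0,0]],
])

```text
clock: 4.9
tool_pos: [0.5126, -0.2167, 0.0502]
eef_rot: [-0.237, -3.133, -0.0]
ft_force: [-0.7, -1.2, 0.0]
opening: 0.007
finger_force: 0.0
```

>>> drive_tool([
  [[0,0,0.002,0,0,0],[0,0,0,0,0,0]],
])

```text
clock: 5.15
tool_pos: [0.5125, -0.2167, 0.0492]
eef_rot: [-0.237, -3.133, -0.0]
ft_force: [0.2, 0.3, 0.1]
opening: 0.006
finger_force: 0.0
```

>>> drive_tool([
  [[0,0,0.001,0,0,0],[0,0,0,0,0,0]],
])

```text
clock: 5.4
tool_pos: [0.5126, -0.2167, 0.0487]
eef_rot: [-0.237, -3.133, -0.0]
ft_force: [0.1, 0.2, -0.6]
opening: 0.005
finger_force: 0.0
```

>>> drive_tool([
  [[0,0,0.002,0,0,0],[0,0,0,0,0,0]],
])

```text
clock: 5.65
tool_pos: [0.5125, -0.2167, 0.0477]
eef_rot: [-0.237, -3.133, -0.0]
ft_force: [0.3, -0.2, -0.2]
opening: 0.006
finger_force: 0.0
```

>>> drive_tool([
  [[0,0,0.001,0,0,0],[0,0,0,0,0,0]],
])

```text
clock: 5.9
tool_pos: [0.5126, -0.2167, 0.0472]
eef_rot: [0.237, 3.133, 0.0]
ft_force: [0.2, -0.2, -0.3]
opening: 0.002
finger_force: 0.0
```

>>> drive_tool([
  [[0,0,0.001,0,0,0],[0,0,0,0,0,0]],
])

```text
clock: 6.15
tool_pos: [0.5126, -0.2167, 0.0467]
eef_rot: [-0.237, -3.133, 0.0]
ft_force: [-0.5, 0.3, 0.7]
opening: 0.004
finger_force: 0.0
```

>>> drive_tool([
  [[0,0,0.001,0,0,0],[0,0,0,0,0,0]],
])

```text
clock: 6.4
tool_pos: [0.5126, -0.2167, 0.0462]
eef_rot: [0.237, 3.133, 0.0]
ft_force: [0.6, 0.5, 0.1]
opening: 0.002
finger_force: 0.0
```

>>> drive_tool([
  [[0,0,0.001,0,0,0],[0,0,0,0,0,0]],
])

```text
clock: 6.65
tool_pos: [0.5126, -0.2167, 0.0457]
eef_rot: [0.237, 3.133, -0.0]
ft_force: [0.7, 0.5, 0.9]
opening: 0.008
finger_force: 0.0
```

>>> drive_tool([
  [[0,0,0.001,0,0,0],[0,0,0,0,0,0]],
])

```text
clock: 6.9
tool_pos: [0.5126, -0.2167, 0.0454]
eef_rot: [0.237, 3.133, -0.0]
ft_force: [-0.6, -0.3, 2.3]
opening: 0.006
finger_force: 1.0
```

>>> drive_tool([
  [[0,0,0.001,0,0,0],[0,0,0,0,0,0]],
])

```text
clock: 7.15
tool_pos: [0.5126, -0.2167, 0.0452]
eef_rot: [0.237, 3.132, -0.0]
ft_force: [-1.8, 0.9, 7.5]
opening: 0.004
finger_force: 3.6
```

>>> drive_tool([
  [[0,0,0.001,0,0,0],[0,0,0,0,0,0]],
])

```text
clock: 7.4
tool_pos: [0.5127, -0.2167, 0.045]
eef_rot: [0.237, 3.132, -0.0]
ft_force: [-1.6, 0.7, 11.8]
opening: 0.006
finger_force: 6.2
```

>>> drive_tool([
  [[0,0,0.0012,0,0,0],[0,0,0,0,0,0]],
])

```text
clock: 7.65
tool_pos: [0.5127, -0.2167, 0.0449]
eef_rot: [0.237, 3.132, -0.0]
ft_force: [-3.2, 1.1, 18.4]
opening: 0.006
finger_force: 9.4
```

>>> drive_tool([
  [[0.004,0,0.00035,0,0,0],[0.006,0,0.0005,0,0,0]],
])

```text
clock: 7.9
tool_pos: [0.5115, -0.2165, 0.0449]
eef_rot: [0.235, 3.125, -0.002]
ft_force: [5.4, 0.5, 13.0]
opening: 0.003
finger_force: 6.2
```

>>> drive_tool([
  [[0.004,0,0.0014,0,0,0],[0.006,0,0.0006,0,0,0]],
])

```text
clock: 8.15
tool_pos: [0.5072, -0.2159, 0.0444]
eef_rot: [0.235, 3.124, -0.002]
ft_force: [5.1, 1.5, 20.1]
opening: 0.006
finger_force: 9.5
```

>>> drive_tool([
  [[0.008,0,0.0007,0,0,0],[0.008,0,0.0007,0,0,0]],
])

```text
clock: 8.4
tool_pos: [0.4993, -0.2147, 0.0437]
eef_rot: [0.235, 3.124, -0.002]
ft_force: [3.9, 1.0, 19.8]
opening: 0.009
finger_force: 9.7
```

>>> drive_tool([
  [[0.01,0,0.00088,0,0,0],[0.01,0,0.00088,0,0,0],[0.01,0,0.00088,0,0,0]],
])

```text
clock: 8.78
tool_pos: [0.4844, -0.2124, 0.0423]
eef_rot: [0.235, 3.124, -0.002]
ft_force: [4.3, 2.0, 21.7]
opening: 0.008
finger_force: 10.4
```

>>> drive_tool([
  [[0.01,0,0.00088,0,0,0],[0.01,0,0.00088,0,0,0],[0.01,0,0.00088,0,0,0]],
])

```text
clock: 9.15
tool_pos: [0.4695, -0.2101, 0.0409]
eef_rot: [0.235, 3.124, -0.002]
ft_force: [4.8, 1.9, 22.6]
opening: 0.002
finger_force: 11.3
```

Force is creeping up, so I'll reduce the drop slightly.

>>> drive_tool([
  [[0.01,0,0.0007,0,0,0],[0.01,0,0.0007,0,0,0],[0.01,0,0.0007,0,0,0]],
])

```text
clock: 9.52
tool_pos: [0.4546, -0.2078, 0.0397]
eef_rot: [0.235, 3.124, -0.002]
ft_force: [4.8, 2.5, 20.5]
opening: 0.002
finger_force: 10.0
```

>>> drive_tool([
  [[0.01,0,0.0007,0,0,0],[0.01,0,0.0008,0,0,0],[0.008,0,0.0006,0,0,0]],
])

```text
clock: 9.9
tool_pos: [0.4405, -0.2056, 0.0384]
eef_rot: [0.235, 3.124, -0.002]
ft_force: [5.1, 1.2, 20.6]
opening: 0.003
finger_force: 9.8
```

>>> drive_tool([
  [[0.008,0,0.0007,0,0,0],[0.008,0,0.0007,0,0,0]],
])

```text
clock: 10.15
tool_pos: [0.4326, -0.2044, 0.0377]
eef_rot: [0.234, 3.125, -0.002]
ft_force: [4.9, 2.3, 22.0]
opening: 0.004
finger_force: 10.5
```

>>> drive_tool([
  [[0.004,0,0.00035,0,0,0],[0.004,0,0.00035,0,0,0],[0.004,0,0.00035,0,0,0]],
])

```text
clock: 10.52
tool_pos: [0.4277, -0.2037, 0.0373]
eef_rot: [0.234, 3.123, -0.003]
ft_force: [8.5, 2.5, 21.3]
opening: 0.005
finger_force: 10.1
```

>>> drive_tool([
  [[0.004,0,0.0001,0,0,0],[0.002,0,0,0,0,0]],
])

```text
clock: 10.78
tool_pos: [0.4266, -0.2037, 0.0373]
eef_rot: [0.233, 3.12, -0.004]
ft_force: [10.5, 0.5, 15.7]
opening: 0.004
finger_force: 7.5
```

The lid hit its stop: horizontal force rose to 10 N and motion ended at 86 mm of travel. I'll lift off and look.

>>> drive_tool([
  [[0,0,-0.02,0,0,0],[0,0,-0.06,0,0,0],[-0.02,0,-0.08,0,0,0],[-0.06,0,-0.08,0,0,0],[-0.05,0,-0.06,0,0,0],[-0.01,0,-0.02,0,0,0],[0,0,0,0,0,0],[0,0,0,0,0,0]],
], grip=0.75)

```text
clock: 11.78
tool_pos: [0.4869, -0.2127, 0.1941]
eef_rot: [-0.237, -3.129, -0.001]
ft_force: [-0.5, -0.1, -0.5]
opening: 0.746
finger_force: 0.0
```

```bash
python3 g.py; python3 - <<'E'
from h import *
from workcell import r,imaging
from scipy.spatial.transform import Rotation as R
s=r.get_state();f=imaging.grab_frame("wrist")
T=np.eye(4);T[:3,:3]=R.from_rotvec(s["eef_rot"]).as_matrix();T[:3,3]=s["tool_pos"]
f["cam_to_world"]=T@f["mount"];pickle.dump(f,open("pics/w2.pkl","wb"))
cv2.imwrite("pics/w2.png",f["color"][:,:,::-1])
E
```

```text
t 11.78 pos [ 0.4869 -0.2127  0.1941] F [-0.465  -0.0835 -0.5285] open 0.7456841341858551 R
 [[-0.9886  0.1506 -0.0031]
 [ 0.1506  0.9886  0.0009]
 [ 0.0032  0.0004 -1.    ]]
```

View pics/w2.png

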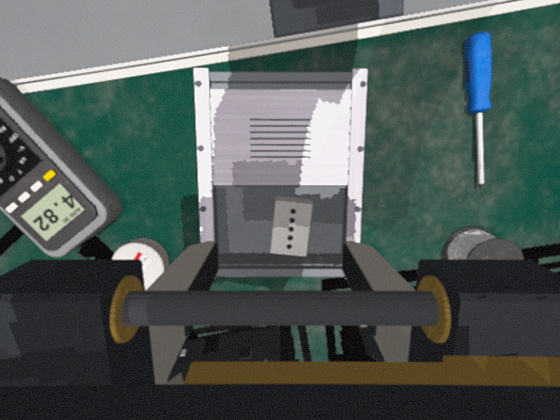

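The lid is open and the block sits in the well at about (292,227), slightly turned. Next I'll measure it.

```bash
python3 - <<'E'
from h import *
np.set_printoptions(precision=4,suppress=True)
f=load("w2");g=cv2.cvtColor(f["color"],cv2.COLOR_RGB2GRAY)[190:268,255:335]
m=(g>115).astype(np.uint8)
cs=sorted(cv2.findContours(m,cv2.RETR_EXTERNAL,cv2.CHAIN_APPROX_NONE)[0],key=cv2.contourArea)[-2:]
for c in cs: print(cv2.boundingRect(c),cv2.minAreaRect(c),cv2.contourArea(c))
q=cv2.boxPoints(cv2.minAreaRect(cs[-1]))+[255,190];print(q)
for q in(q,[(278,197),(313,200),(307,257),(272,254)]):
    X=atz(f,q,.031);print(X,X.mean(0),[np.linalg.norm(X[i]-X[i-1]) for i in range(4)])
    e=X[3]-X[0];print(np.degrees(np.arctan2(e[1],e[0])))
o=f["color"][60:280,190:370,::-1]
cv2.imwrite("pics/c3.png",cv2.resize(o,None,fx=2.7,fy=2.7,interpolation=cv2.INTER_CUBIC))
# case rear/lid check
W=lambda x,y,z:[.465+x*.9886+y*.1505,-.2085-x*.1505+y*.9886,z]
print(proj(f,[W(-.040+.046,y,.0372-.046*-.0875-.0) for y in(-.068,.068)],f["cam_to_world"]))
E
```

```text
(40, 0, 40, 9) ((59.5, 4.0), (8.0, 39.0), 90.0) 168.0
(15, 10, 42, 56) ((35.5990104675293, 38.00990295410156), (37.41339874267578, 53.2344970703125), 5.7105937004089355) 1881.0
[[269.3366 252.6337]
 [274.6337 199.6634]
 [311.8614 203.3861]
 [306.5644 256.3564]]
[[ 0.5459 -0.2346  0.031 ]
 [ 0.4881 -0.2197  0.031 ]
 [ 0.498  -0.1815  0.031 ]
 [ 0.5563 -0.1948  0.031 ]] [ 0.5221 -0.2076  0.031 ] [np.float64(0.041143920729359205), np.float64(0.059643927004966256), np.float64(0.0394663341836597), np.float64(0.059829881999436965)]
75.30114054853233
[[ 0.4858 -0.2158  0.031 ]
 [ 0.4945 -0.1798  0.031 ]
 [ 0.5571 -0.1944  0.031 ]
 [ 0.5479 -0.2319  0.031 ]] [ 0.5213 -0.2055  0.031 ] [np.float64(0.0641379548695352), np.float64(0.036964531466644725), np.float64(0.06426783028919893), np.float64(0.03865512690641322)]
-14.620212368212217
[[214.3604 183.6955]
 [349.5401 183.7317]]
```

View pics/c3.png

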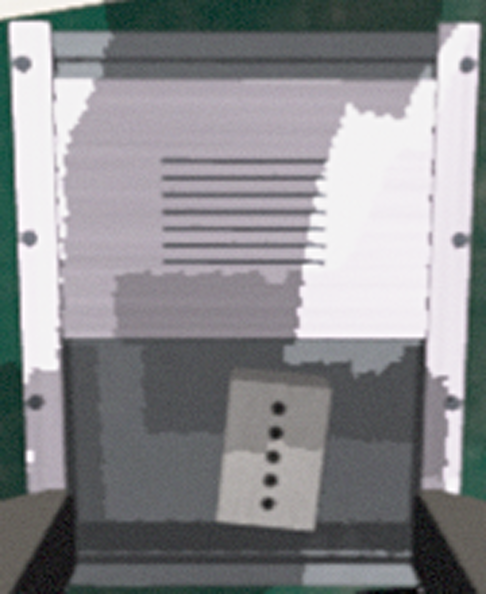

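```bash
python3 - <<'E'
from h import *
t=load("top")
for z in(0,.05,.1,.15):print(z,atz(t,[(336,182),(325,181)],z))
g=t["color"][165:192,300:345].mean(2).astype(int);print(g[:,22],g[:,28])
E
python3 g.py .516 -.2065 .075 -13.5
```

```text
0 [[ 0.60159814 -0.17194885  0.        ]
 [ 0.60544187 -0.12888207  0.        ]]
0.05 [[ 0.59225365 -0.16565041  0.05      ]
 [ 0.59598809 -0.12380825  0.05      ]]
0.1 [[ 0.58290917 -0.15935197  0.1       ]
 [ 0.58653431 -0.11873442  0.1       ]]
0.15 [[ 0.57356469 -0.15305353  0.15      ]
 [ 0.57708053 -0.1136606   0.15      ]]
[44 22 24 24 24 23 24 25 20 15  4 44 76 79 65  6 40 69 77 76 67 66 67 67
 65 62 64] [48 40 23 26 26 25 25 30 28 25  5 54 90 85 67 34 22 50 63 63 64 60 52 51
 54 62 57]
t 11.82 pos [ 0.4872 -0.2128  0.1942] F [ 0.1728 -0.2837  0.0256] open 0.7471034026539457 R
 [[-0.9886  0.1506 -0.0029]
 [ 0.1506  0.9886  0.0008]
 [ 0.003   0.0004 -1.    ]]
total shift shares [-0.0558  0.021   0.2382]
turn shares [ 0.0001 -0.001   0.0269]
```

>>> drive_tool([
  [[-0.03,0.011,0.03,0,0,0.014],[-0.026,0.01,0.07,0,0,0.013],[0,0,0.08,0,0,0],[0,0,0.05,0,0,0],[0,0,0.008,0,0,0],[0,0,0,0,0,0]],
], grip=0.64)

```text
clock: 12.58
tool_pos: [0.5178, -0.2075, 0.0764]
eef_rot: [-0.37, -3.119, -0.0]
ft_force: [-0.5, -0.5, 0.0]
opening: 0.639
finger_force: 0.0
```

```bash
python3 g.py .516 -.2065 .010 -13.5
```

```text
t 12.57 pos [ 0.5178 -0.2075  0.0764] F [-0.4839 -0.5373  0.0459] open 0.6394897619410408 R
 [[-0.9723  0.2338 -0.001 ]
 [ 0.2338  0.9723  0.0002]
 [ 0.001  -0.     -1.    ]]
total shift shares [0.0038 0.0012 0.1328]
turn shares [-0.     -0.0003 -0.0001]
```

>>> drive_tool([
  [[0.003,0.001,0.02,0,0,0],[0,0,0.03,0,0,0],[0,0,0.03,0,0,0],[0,0,0.01,0,0,0],[0,0,0,0,0,0]],
])

```text
clock: 13.2
tool_pos: [0.5166, -0.2066, 0.0309]
eef_rot: [-0.369, -3.119, -0.0]
ft_force: [0.4, -0.9, 0.4]
opening: 0.637
finger_force: 0.0
```

>>> drive_tool([
  [[0,0,0.01,0,0,0],[0,0,0.01,0,0,0],[0,0,0.01,0,0,0],[0,0,0.01,0,0,0],[0,0,0,0,0,0]],
])

```text
clock: 13.82
tool_pos: [0.5167, -0.2066, 0.0111]
eef_rot: [-0.369, -3.119, -0.0]
ft_force: [-0.6, 0.5, -0.4]
opening: 0.64
finger_force: 0.0
```

Clear of everything; close gently.

>>> drive_tool([
  [[0,0,0,0,0,0],[0,0,0,0,0,0],[0,0,0,0,0,0],[0,0,0,0,0,0],[0,0,0,0,0,0],[0,0,0,0,0,0]],
], grip=0.3, newtons=25)

```text
clock: 14.58
tool_pos: [0.517, -0.2066, 0.0117]
eef_rot: [0.369, 3.12, 0.0]
ft_force: [-0.4, 1.3, 3.4]
opening: 0.43
finger_force: 25.0
```

>>> drive_tool([
  [[0,0,-0.01,0,0,0],[0,0,-0.03,0,0,0],[0,0,-0.06,0,0,0],[0,0,-0.08,0,0,0],[0,0,-0.06,0,0,0],[0,0,-0.02,0,0,0],[0,0,0,0,0,0],[0,0,0,0,0,0]],
], grip=0)

```text
clock: 15.58
tool_pos: [0.5163, -0.2064, 0.1405]
eef_rot: [-0.369, -3.118, -0.0]
ft_force: [0.2, 0.3, -1.1]
opening: 0.431
finger_force: 25.0
```

```bash
python3 g.py .461 .1905 .12 -3; python3 - <<'E'
from h import *
from workcell import r,imaging
from scipy.spatial.transform import Rotation as R
s=r.get_state();f=imaging.grab_frame("wrist")
T=np.eye(4);T[:3,:3]=R.from_rotvec(s["eef_rot"]).as_matrix();T[:3,3]=s["tool_pos"]
f["cam_to_world"]=T@f["mount"];pickle.dump(f,open("pics/w3.pkl","wb"))
cv2.imwrite("pics/w3.png",f["color"][:,:,::-1])
E
```

```text
t 15.57 pos [ 0.5163 -0.2064  0.1405] F [ 0.2462  0.2919 -1.0823] open 0.43090598204049785 R
 [[-0.9724  0.2335 -0.0016]
 [ 0.2335  0.9724  0.0005]
 [ 0.0017  0.0001 -1.    ]]
total shift shares [0.2927 0.7461 0.0415]
turn shares [ 0.0001 -0.0005 -0.0583]
```

View pics/w3.png

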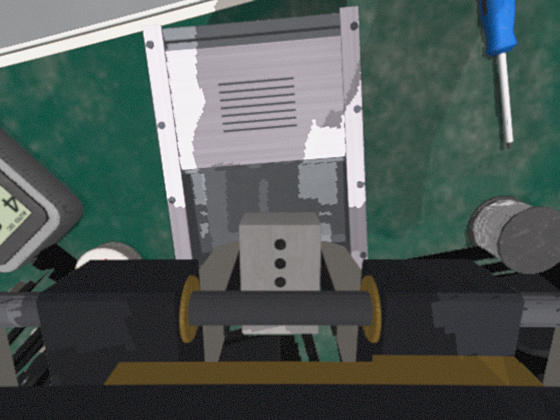

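The block is held, and its centre (third) hole is at pixel (280,282). I'll work out its offset from the TCP and the transfer to the plate.

```bash
python3 - <<'E'
from h import *
f=load("w3");T=f["cam_to_world"]@np.linalg.inv(f["mount"])
X=atz(f,[(280,282),(280,222),(280,332)],T[2,3]+.0193);print((X-T[:3,3])@T[:3,:3])
E
python3 g.py .466 .1905 .10 -3
```

```text
[[-0.00592864 -0.00100372 -0.01931007]
 [ 0.02525554 -0.00101616 -0.01925776]
 [-0.0342585  -0.00099254 -0.0193576 ]]
t 15.62 pos [ 0.5163 -0.2064  0.1403] F [-1.1408  0.1672 -1.9818] open 0.43301857539154187 R
 [[-0.9724  0.2333 -0.0019]
 [ 0.2333  0.9724  0.0006]
 [ 0.002   0.0001 -1.    ]]
total shift shares [0.2828 0.7485 0.0813]
turn shares [ 0.0001 -0.0006 -0.0583]
```

>>> drive_tool([
  [[0.02,0.05,0,0,0,0],[0.037,0.095,0,0,0,0],[0.042,0.108,0,0,0,0],[0.042,0.108,0,0,0,0],[0.042,0.108,0,0,0,0],[0.042,0.108,0,0,0,0],[0.04,0.1,0,0,0,0],[0.022,0.055,0,0,0,0]],
])

```text
clock: 16.62
tool_pos: [0.4617, 0.1857, 0.1405]
eef_rot: [-0.364, -3.119, 0.001]
ft_force: [-0.6, -0.4, -2.3]
opening: 0.429
finger_force: 25.0
```

>>> drive_tool([
  [[0,0,0,0,0,-0.02],[0,0,0,0,0,-0.02],[0,0,0.02,0,0,-0.018],[0,0,0.04,0,0,0],[0,0,0.02,0,0,0],[0,0,0,0,0,0]],
])

```text
clock: 17.38
tool_pos: [0.4622, 0.1824, 0.1005]
eef_rot: [-0.084, -3.138, 0.002]
ft_force: [0.5, -0.5, -1.8]
opening: 0.427
finger_force: 25.0
```

```bash
python3 g.py .461 .191 .0197 -3
```

```text
t 17.38 pos [0.4622 0.1824 0.1005] F [ 0.5285 -0.5074 -1.7882] open 0.4274477308588438 R
 [[-0.9986  0.0535 -0.0021]
 [ 0.0535  0.9986 -0.0012]
 [ 0.0021 -0.0013 -1.    ]]
total shift shares [0.0031 0.0172 0.1615]
turn shares [-0.0004 -0.0007 -0.0004]
```

>>> drive_tool([
  [[0.003,0.017,0.03,0,0,0],[0,0,0.05,0,0,0],[0,0,0.04,0,0,0],[0,0,0.025,0,0,0],[0,0,0.006,0,0,0],[0,0,0,0,0,0]],
])

```text
clock: 18.12
tool_pos: [0.4619, 0.1915, 0.0261]
eef_rot: [0.084, 3.14, 0.0]
ft_force: [-0.2, -0.1, -1.7]
opening: 0.431
finger_force: 25.0
```

>>> drive_tool([
  [[0,0,0.003,0,0,0],[0,0,0.002,0,0,0],[0,0,0,0,0,0]],
])

```text
clock: 18.5
tool_pos: [0.4619, 0.1913, 0.0237]
eef_rot: [0.084, 3.14, 0.0]
ft_force: [-0.2, 0.7, -1.8]
opening: 0.424
finger_force: 25.0
```

>>> drive_tool([
  [[0,0,0.002,0,0,0],[0,0,0.002,0,0,0],[0,0,0,0,0,0]],
])

```text
clock: 18.88
tool_pos: [0.4618, 0.1913, 0.0214]
eef_rot: [-0.084, -3.14, 0.0]
ft_force: [-0.4, 0.2, -1.7]
opening: 0.429
finger_force: 25.0
```

>>> drive_tool([
  [[0,0,0.002,0,0,0],[0,0,0,0,0,0]],
])

```text
clock: 19.12
tool_pos: [0.4618, 0.1913, 0.0204]
eef_rot: [-0.084, -3.14, 0.0]
ft_force: [-0.1, -0.2, -2.8]
opening: 0.434
finger_force: 25.0
```

>>> drive_tool([
  [[0,0,0.001,0,0,0],[0,0,0,0,0,0]],
])

```text
clock: 19.38
tool_pos: [0.4618, 0.1913, 0.02]
eef_rot: [0.084, 3.14, -0.0]
ft_force: [0.8, -0.6, -2.2]
opening: 0.43
finger_force: 25.0
```

>>> drive_tool([
  [[0,0,0.001,0,0,0],[0,0,0,0,0,0]],
])

```text
clock: 19.62
tool_pos: [0.4618, 0.1913, 0.0196]
eef_rot: [0.084, 3.14, 0.0]
ft_force: [-0.9, 1.0, 0.8]
opening: 0.43
finger_force: 25.0
```

>>> drive_tool([
  [[0,0,0.001,0,0,0],[0,0,0,0,0,0]],
])

```text
clock: 19.88
tool_pos: [0.4618, 0.1913, 0.0196]
eef_rot: [0.084, 3.14, 0.0]
ft_force: [-0.8, -0.5, 9.9]
opening: 0.43
finger_force: 25.0
```

Seated on the plate. I'll release and lift.

>>> drive_tool([
  [[0,0,-0.001,0,0,0],[0,0,0,0,0,0],[0,0,0,0,0,0],[0,0,0,0,0,0]],
], grip=0.7)

```text
clock: 20.38
tool_pos: [0.4618, 0.1913, 0.0194]
eef_rot: [-0.084, -3.14, 0.0]
ft_force: [-0.1, -0.5, -0.1]
opening: 0.694
finger_force: 0.0
```

>>> drive_tool([
  [[0,0,-0.02,0,0,0],[0,0,-0.06,0,0,0],[0,0,-0.1,0,0,0],[0,0,-0.1,0,0,0],[0,0,-0.06,0,0,0],[0,0,0,0,0,0],[0,0,0,0,0,0]],
])

```text
clock: 21.25
tool_pos: [0.4614, 0.1911, 0.1893]
eef_rot: [-0.084, -3.14, 0.0]
ft_force: [-0.3, -0.3, 0.3]
opening: 0.697
finger_force: 0.0
```

```bash
python3 - <<'E'
from h import *
from workcell import r,imaging
from scipy.spatial.transform import Rotation as R
s=r.get_state();print(s["tool_pos"],s["clock"]);f=imaging.grab_frame("wrist")
T=np.eye(4);T[:3,:3]=R.from_rotvec(s["eef_rot"]).as_matrix();T[:3,3]=s["tool_pos"]
f["cam_to_world"]=T@f["mount"];pickle.dump(f,open("pics/w4.pkl","wb"))
cv2.imwrite("pics/w4.png",f["color"][:,:,::-1])
g=imaging.grab_frame("scene");pickle.dump(g,open("pics/s4.pkl","wb"))
cv2.imwrite("pics/s4.png",cv2.resize(g["color"][160:360,160:430,::-1],None,fx=2.9,fy=2.9))
E
```

```text
[0.46136858 0.19112129 0.18930664] 21.25
```

View pics/w4.png

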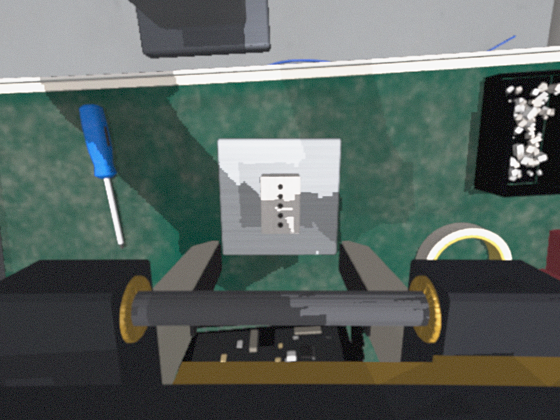

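The block stands flat on the plate, with its centre hole at (280,206) and the plate spanning columns 218–341, rows 139–254. I'll check the centring numerically.

```bash
python3 - <<'E'
from h import *
f=load("w4")
P=atz(f,[(218,139),(340,139),(341,254),(221,254)],.014);print(P.mean(0),P)
print(atz(f,[(280,206)],.039), atz(f,[(261.5,178),(299.5,178),(299.5,235),(261.5,235)],.039).mean(0))
E
```

```text
[0.46584829 0.18977239 0.014     ] [[0.39868186 0.12871957 0.014     ]
 [0.4054142  0.25541804 0.014     ]
 [0.53324398 0.25569132 0.014     ]
 [0.52605312 0.11926065 0.014     ]]
[[0.46770018 0.18965505 0.039     ]] [0.46891854 0.19009812 0.039     ]
```

View pics/s4.png

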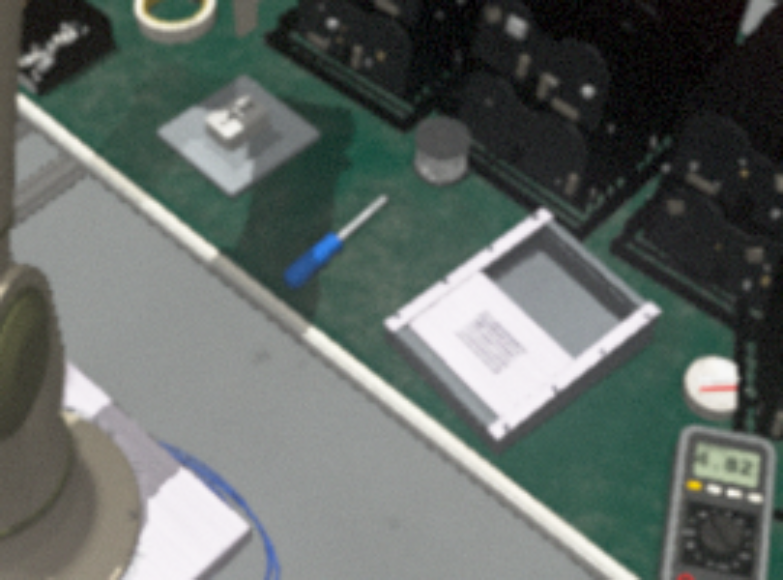

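The block is centred within about 2–3 mm. The lid is at its stop and the other items haven't moved.

```bash
python3 -c "
from workcell import r
print(r.close_job())"
```

```text
the job is handed in; nothing more can be done
None
```

The lid is fully open at its front stop (pressed with at most about 23 N), the block stands flat within about 3 mm of the plate's centre, nothing else looks disturbed, and the job is handed in at about 21 s.

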